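# Put three misfiled machine parts back in their own bins

## Robot

A 6-joint arm with a two-finger parallel gripper is mounted at the origin on the work surface. World frame = base frame: x ahead of the robot, y to its left, z up, the work surface at z = 0. Lengths are in m, angles in rad, forces in N, time in s.
With the tool pointing down it reaches from about 0.225 to 0.725 m from the base axis. Payload 3.1 kg.
Tool frame: the origin (TCP) lies at the very end of the fingers, on their centre line; the grasp point (between the pads) lies 19 mm behind it (grasp_offset is the distance from the TCP to the grasp point, in m); z points along the fingers, y is the line along which they close (so a half turn about z gives the same grasp; the last joint's range is limited). The gripper opens to 85 mm and grips with 20 to 120 N. Pads are 22 mm wide; open, the fingers measure 114 mm over their backs; the gripper's body (76 mm by 85 mm) begins 54 mm behind the grasp point. The pads swing forward as they close: fully open they stand 13 mm farther back than shut.
Start: joints at [1.144, 0.048, 0.099, 1.622, 0, 1.443], TCP at [0.155, 0.502, 0.231] pointing down, gripper open.
Joint ranges: [-2.91, 2.91], [-0.99, 1.94], [-1.21, 1.42], [-2.12, 2.29], [-1.49, 1.47], [-3.14, 3.14]. Speed limits (rad/s): [2.79, 2.79, 3.14, 3.14, 3.14, 3.14].

## Interface

Orientations are given as a unit quaternion [x, y, z, w].
In Python, from workcell import state, read_camera, close_job, grasp_offset gives the robot as it stands. The module is installed in compiled form; this text tells all that it offers.
- The arm moves only by the shell command python3 -m pendant 'ROWS' [FORCE]. ROWS is JSON, a list that holds one entry, the list of rows, each a list of 5 numbers: the shift along the tool's x, y, z in units of 30 mm (1.0 is 30 mm), then the turn about the tool's z in units of 8 degrees (1.0 is 8 degrees), then the gripper command: -1 is shut, 1 is fully open, values between are in proportion. A call has 1 to 20 rows; each row is the pose to reach, as a shift and turn from the pose commanded when the call began, along the tool's axes at that moment; what a row does not reach only later rows make up. A row lasts 1/8 s, in which the tool goes at most 62.5 mm and 10.7 degrees, less where a joint would pass 70% of its speed; a pose out of reach is approached as far as the arm can. A call with a gripper value outside its range is refused whole. The fingers move at their own pace and stop on an object; FORCE is the grip in N (left out, the last holds). Time passes only in rows, so rows that repeat a pose let the fingers close. It gives the time, the measured TCP pose, the force, the opening and the grip force at its end, in the units of the state.
- state(): the state, without advancing time (a new reading comes with each control period).
- read_camera(name): name is "scene" or "side" or "wrist"; returns a dict with "image" (480x640x3 uint8, red, green, blue), "mtx" (3x3 intrinsics, pixels), "k1" (the pictures are not rectified: a ray, as slopes to the right and down, at radius r is drawn at 1 + k1 r^2 times it, then the intrinsics apply), "pose" (4x4, takes a point from camera to world coordinates). Camera axes: x right, y up, looking along -z (the intrinsics and any distortion apply to the point x, -y, -z); pixel columns grow to the right and rows downward; lengths in m; the calibration is good to about 2 mm. A picture is of the moment at which its call begins. There is no depth.
- close_job(): hands the job in; it is judged then, once.
The state is a dict: "clock": time; "joint_pos": joint angles; "qd": joint speeds; "joint_torque": joint torques, N m; "tcp_pos": TCP position; "eef_rot": TCP orientation; "ft_force": force on the tool from outside, world axes, zero at the start; "moment": the same for the moment, N m; "width": finger opening in m; "gripper_force": force on a finger pad.
Only numpy, scipy, OpenCV 4.12 (cv2) and the standard library are available. Lean on these libraries where they do the work, as an engineer would, in place of code of your own. Each camera call takes 0.05 s, during which the arm holds its last target. There are 200 camera calls.

## Task

Three steel parts were put away in one another's bins: the pin, the sleeve and the clevis (fork head) each stand in the one pocket of a bin that otherwise holds another kind. Swap them round so that each stands in the pocket beside its own kind, parking a part in the empty grey tray on the way, since each pocket takes only one. Keep the parts upright, set them down without dropping them, and leave the scanner, the label roll and the carton alone.

Things in the scene. Friction and masses are not known exactly. Their poses are not given: they have to be found in the camera images.
- pin: Headed pivot pin standing on its head: head disc 48 mm in diameter and 10 mm thick at the bottom, shaft 32 mm in diameter above it with a narrow groove (28 mm in diameter) 74 to 78 mm up, 88 mm tall in all, 0.5 to 0.75 kg. Loose, steel, z up; origin: centre of its underside. Starts in the third pocket of a bin not its own.
- sleeve: Plain sleeve (bearing bush), a thick-walled tube standing on end: 50 mm outside, 36 mm bore, 70 mm tall, 0.4 to 0.6 kg. Loose, steel, z up; origin: centre of its underside. Starts in the third pocket of a bin not its own.
- fork: Clevis (fork head) standing on its neck, fork up: round neck 34 mm in diameter up to 25 mm, above it a 40 mm square body to 85 mm (total height), split from 45 mm up by a 20 mm wide slot along its own x into two tines 10 mm thick; its own y is normal to the tines' outer faces. 0.46 to 0.7 kg. Loose, steel, z up; origin: centre of its underside. Starts in the third pocket of a bin not its own.
- pin_bin: Fixed blue bin for pins, 250 x 86 mm: three 78 mm square pockets in a row along its x (away from the robot +-0.15 rad); walls 35 mm high, 4 mm thick, floor 4 mm up. Two pockets hold fixed upright pins, tops up to 92 mm high, about 82 mm apart; the third, at the end away from the robot, holds a wrong part at the start. Origin: centre of that third pocket, at counter height (bin's underside); z up.
- sleeve_bin: Fixed blue bin for sleeves, 250 x 86 mm: three 78 mm square pockets in a row along its x (away from the robot +-0.15 rad); walls 35 mm high, 4 mm thick, floor 4 mm up. Two pockets hold fixed upright sleeves, tops up to 92 mm high, about 82 mm apart; the third, the middle one, holds a wrong part at the start. Origin: centre of that third pocket, at counter height (bin's underside); z up.
- fork_bin: Fixed blue bin for clevises, 250 x 86 mm: three 78 mm square pockets in a row along its x (away from the robot +-0.15 rad); walls 35 mm high, 4 mm thick, floor 4 mm up. Two pockets hold fixed upright clevises, tops up to 92 mm high, about 82 mm apart; the third, at the end away from the robot, holds a wrong part at the start. Origin: centre of that third pocket, at counter height (bin's underside); z up.
- tray: Fixed grey plastic picking tray, empty: 150 mm (x) by 130 mm (y), walls 25 mm high and 4 mm thick, floor 4 mm above its underside. Origin: centre of its underside, on the counter; z up.
- scanner: Bystander: hand-held barcode scanner lying on the counter at the left, about 190 by 55 mm, 36 mm high. Origin on its underside near the middle.
- label_roll: Bystander: roll of paper labels standing flat on the counter at the right, 76 mm in diameter, 50 mm high. Origin: centre of its underside.
- carton: Bystander: small closed carton at the right, 110 by 90 mm, 60 mm high. Origin: centre of its underside.
Not all that is in view belongs to the job. What is shaped like the pin but yellow is not meant. What is shaped like the fork but green is not meant.

How it is judged:
By the outcome, as a careful person would: the job done as asked, in the order asked, and still so for the second after the job is handed in, with the robot touching nothing.
It also fails if it takes over 104 s, if anything falls off the work surface, if the arm or the gripper's body presses on something with over 40 N, if the wrist force passes 120 N, or if a joint passes its speed limit or range.

## Working session

There is one attempt and no reset: what is moved stays moved. The work goes in short steps, Python scripts to look and compute and a shell command to move; the robot and the scene stay as the last step left them, time stands still between calls to the robot, and variables do not carry over. Pictures are saved under pics/ and viewed, at most 14 in all, crops included, and the job is handed in when it is done.

```bash
mkdir -p pics
cat > h.py <<'E'
import numpy as np, cv2
from workcell import *
def shot(n,f):
    c=read_camera(n); cv2.imwrite(f'pics/{f}.png',c['image'][:,:,::-1]); np.savez(f'pics/{f}.npz',**{k:c[k] for k in('mtx','k1','pose')}); return c
def p2w(f,u,v,z):
    c=np.load(f'pics/{f}.npz'); m=c['mtx']; d=np.array([(u-m[0,2])/m[0,0],(v-m[1,2])/m[1,1]]); s=d.copy()
    for _ in range(20): s=d/(1+c['k1']*(s@s))
    P=c['pose']; r=P[:3,:3]@np.array([s[0],-s[1],-1]); o=P[:3,3]
    return (o+r*(z-o[2])/r[2]).round(4)
def w2p(f,X):
    c=np.load(f'pics/{f}.npz'); m=c['mtx']; P=c['pose']; q=P[:3,:3].T@(np.array(X)-P[:3,3]); s=np.array([q[0],-q[1]])/-q[2]
    s=s*(1+c['k1']*(s@s)); return (m[:2,:2]@s+m[:2,2]).round(1)
E
python3 -c "
from h import *
for n in('scene','side','wrist'): shot(n,n+'0')
print(np.load('pics/scene0.npz')['pose'],np.load('pics/side0.npz')['pose'],grasp_offset,state())"
```

```text
[[-0.00242096 -0.67177477  0.74075151  1.49714172]
 [ 0.99992258 -0.01066775 -0.0064064   0.01623284]
 [ 0.01220581  0.74067865  0.67174858  0.931249  ]
 [ 0.          0.          0.          1.        ]] [[ 0.94100628  0.22340044 -0.25416417  0.20449465]
 [-0.33825093  0.5995257  -0.72536559 -1.01851784]
 [-0.00966905  0.76854485  0.63972285  0.97265765]
 [ 0.          0.          0.          1.        ]] 0.0187 {'clock': 0.15, 'joint_pos': array([1.14422262e+00, 4.86379959e-02, 9.79646712e-02, 1.62201611e+00,
       1.01493130e-05, 1.44302605e+00]), 'qd': array([ 0.00063073, -0.00116851,  0.00628078,  0.00023852, -0.0008134 ,
       -0.00035793]), 'joint_torque': array([ 1.41082710e-03, -3.39258385e+01,  3.20424092e+01,  1.54010032e-02,
       -1.71605388e-04, -1.40537075e-06]), 'tcp_pos': array([0.1543427 , 0.50130044, 0.23035971]), 'eef_rot': array([ 1.48846481e-01,  9.88859863e-01, -9.09038889e-04, -2.63893003e-04]), 'ft_force': array([-1.05429875,  0.56619241, -0.55349084]), 'moment': array([ 0.00580427,  0.02248224, -0.0060143 ]), 'gripper_force': 0.0, 'width': 0.08537245782209875}
```

View pics/scene0.png

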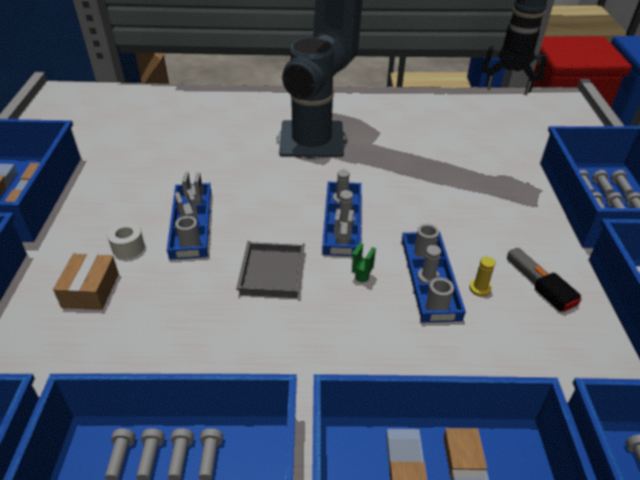

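View pics/side0.png

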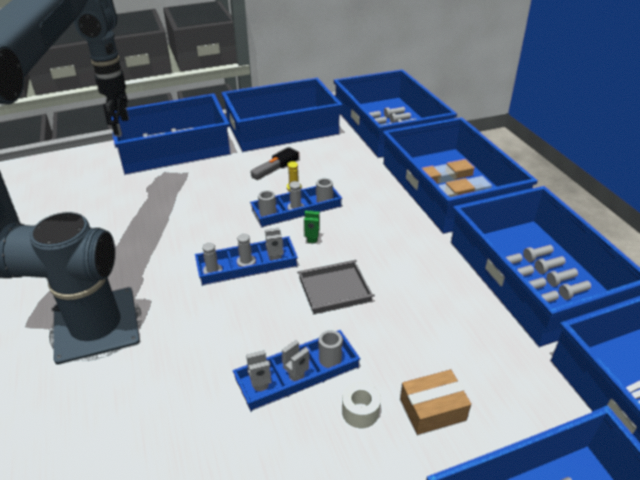

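The scene view shows three bins. The fork bin is at left (190,220), with the sleeve far at (188,230). The pin bin is in the middle (343,215), with the clevis far at (343,232). The sleeve bin is at right (432,275), with the pin in the middle at (431,262). The tray is at (272,270), the green decoy at (364,262) and the yellow one at (484,275).

```bash
python3 -c "
from h import *
a=cv2.imread('pics/scene0.png');b=cv2.imread('pics/side0.png')
r=lambda i,x,y:cv2.resize(i[y:y+100,x:x+100],(400,300) if 0 else (400,400),interpolation=cv2.INTER_CUBIC)
c=lambda i,x,y,w,h:cv2.resize(i[y:y+h,x:x+w],(w*4,h*4),interpolation=cv2.INTER_CUBIC)
cv2.imwrite('pics/m1.png',np.vstack([np.hstack([c(a,160,170,60,100),c(a,310,165,60,100),c(a,390,220,80,100)]),np.zeros((0,800,3),np.uint8)]))
cv2.imwrite('pics/m2.png',np.hstack([c(b,225,325,130,70),c(b,190,220,70,70)]))
"
```

```text
(no output)
```

View pics/m1.png

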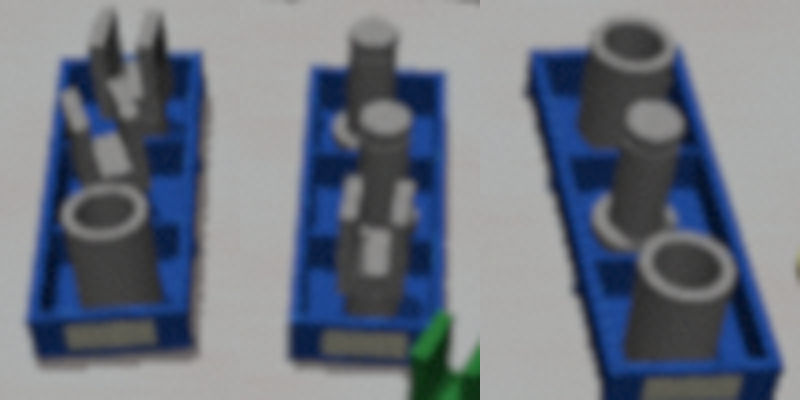

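The crops show the rim corners and part tops clearly: sleeve top centre (186.3,223.3), fork tines centre (344.5,214) and pin top (434,250.3) in full-image pixels. Fork yaw: the tines sit side by side across image x.

```bash
python3 -c "
from h import *
f='scene0'
B={'fork':[(167.5,249.5),(208.75,248.75),(175.5,185),(210.5,184.25)],'pin':[(322.5,245.5),(360.5,246.25),(327.5,182.5),(360.75,183)],'sleeve':[(422.5,312.5),(464.5,311.25),(402.5,233),(440,232.5)]}
for n,q in B.items():
    p=np.array([p2w(f,*a,.035)[:2] for a in q]); fr=(p[0]+p[1])/2; bk=(p[2]+p[3])/2; d=fr-bk
    c=p.mean(0); u=d/np.hypot(*d); print(n,'len',np.hypot(*d),'w',np.hypot(*(p[0]-p[1])),'c',c,'yaw',np.arctan2(d[1],d[0]),'far pocket',c+u*.082)
for n,a,z in(('sleeve',(186.25,223.25),.074),('fork',(344.5,214),.089),('pin',(434,250.3),.092)): print(n,p2w(f,*a,z))
print('tines',p2w(f,338,214.5,.089),p2w(f,351,213.5,.089))
p=np.array([p2w(f,*a,.025) for a in((251,243),(305,244),(239,292),(303,295))]);print('tray',p,p.mean(0))
g=lambda x,y:(225+x/4,325+y/4)
"
```

```text
fork len 0.2512084244208383 w 0.09408086946877138 c [ 0.413275 -0.29495 ] yaw 0.1217134167281603 far pocket [ 0.49466837 -0.28499412]
pin len 0.249662557264801 w 0.08910808044167487 c [0.39665  0.082275] yaw -0.053898808775421206 far pocket [0.47853092 0.07785744]
sleeve len 0.24956540224959065 w 0.08793662490680432 c [0.59615 0.27565] yaw 0.054120452729582526 far pocket [0.67802994 0.28008571]
sleeve [ 0.4916 -0.2866  0.074 ]
fork [0.4693 0.0819 0.089 ]
pin [0.5944 0.273  0.092 ]
tines [0.4714 0.0666 0.089 ] [0.4672 0.0972 0.089 ]
tray [[ 0.5037 -0.1387  0.025 ]
 [ 0.5052 -0.0105  0.025 ]
 [ 0.6617 -0.15    0.025 ]
 [ 0.6687 -0.0112  0.025 ]] [ 0.584825 -0.0776    0.025   ]
```

View pics/m2.png

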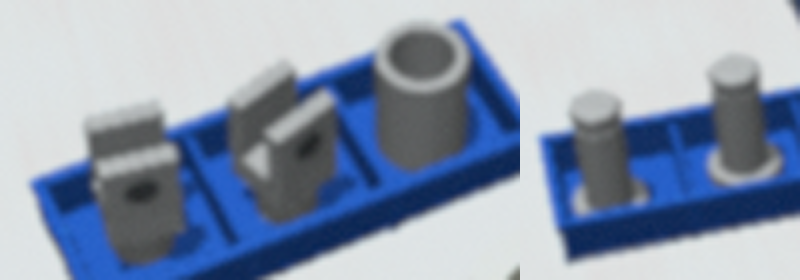

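The crop confirms that fork bin neighbours are clevises and pin bin neighbours are pins. The part positions agree with the pocket centres to within 5–10 mm. I'm moving above the sleeve first.

```bash
python3 -m pendant '[[[-18.5,-21.8,1,-2.1,1],[-18.5,-21.8,1,-2.1,1],[-18.5,-21.8,1,-2.1,1],[-18.5,-21.8,1,-2.1,1],[-18.5,-21.8,1,-2.1,1],[-18.5,-21.8,1,-2.1,1],[-18.5,-21.8,1,-2.1,1],[-18.5,-21.8,1,-2.1,1],[-18.5,-21.8,1,-2.1,1],[-18.5,-21.8,1,-2.1,1],[-18.5,-21.8,1,-2.1,1],[-18.5,-21.8,1,-2.1,1],[-18.5,-21.8,1,-2.1,1],[-18.5,-21.8,1,-2.1,1],[-18.5,-21.8,1,-2.1,1],[-18.5,-21.8,1,-2.1,1],[-18.5,-21.8,1,-2.1,1],[-18.5,-21.8,1,-2.1,1],[-18.5,-21.8,1,-2.1,1],[-18.5,-21.8,1,-2.1,1]]]' 40
python3 -c "
from h import *
shot('wrist','w1');print(state())"
```

```text
clock: 2.65
tcp_pos: [0.4925, -0.2863, 0.2016]
eef_rot: [0.003, 1.0, -0.0, 0.0]
ft_force: [0.8, -0.2, -0.4]
width: 0.0857
gripper_force: 0.0
{'clock': 2.7, 'joint_pos': array([-6.44514178e-01,  1.59654371e-01,  1.60588164e-01,  1.57139652e+00,
        1.54743299e-05, -6.39287375e-01]), 'qd': array([-0.0043772 ,  0.00597865,  0.00265869,  0.00155384, -0.00020548,
       -0.00021218]), 'joint_torque': array([ 5.16505132e-02, -3.83354294e+01,  3.21398306e+01,  3.64705622e-03,
        1.85456593e-03,  1.01161420e-04]), 'tcp_pos': array([ 0.49245521, -0.28642679,  0.20153227]), 'eef_rot': array([ 2.61339748e-03,  9.99996571e-01, -9.36692509e-05,  1.38232485e-04]), 'ft_force': array([ 0.34451938, -0.80475973,  0.75348088]), 'moment': array([-0.01165421, -0.04086578,  0.00164189]), 'gripper_force': 0.0, 'width': 0.08543444984711854}
```

View pics/w1.png

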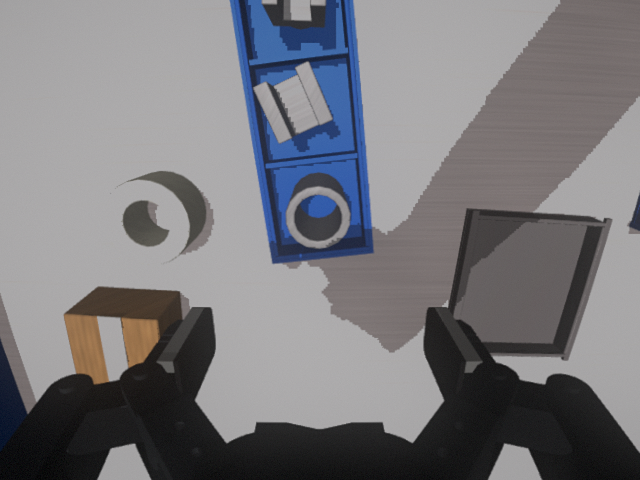

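The wrist view shows the sleeve top centre at (319,217), the label roll top at (155,220) with its right edge near (190,220), and the tray rim corners at (470,209), (610,220) and (565,358).

```bash
python3 -c "
from h import *
f='w1'
print('sleeve',p2w(f,319,217,.074),'edges',p2w(f,286,217,.074),p2w(f,351,217,.074))
print('roll edge',p2w(f,190,222,.05),p2w(f,155,220,.05))
print('binrim',[p2w(f,*a,.035) for a in((272,262),(372,253),(265,165),(357,156))])
print('tray',[p2w(f,*a,.025) for a in((470,209),(610,220),(565,358))])
"
```

```text
sleeve [ 0.4847 -0.2857  0.074 ] edges [ 0.4846 -0.3107  0.074 ] [ 0.4849 -0.2615  0.074 ]
roll edge [ 0.4948 -0.3933  0.05  ] [ 0.4928 -0.423   0.05  ]
binrim [array([ 0.537 , -0.3283,  0.035 ]), array([ 0.5289, -0.2386,  0.035 ]), array([ 0.4503, -0.3303,  0.035 ]), array([ 0.4434, -0.2542,  0.035 ])]
tray [array([ 0.4911, -0.1502,  0.025 ]), array([ 0.5015, -0.0116,  0.025 ]), array([ 0.655 , -0.0228,  0.025 ])]
```

Sleeve centre is (0.486,-0.286) and the roll is 50 mm clear of the finger. I'm descending and closing.

```bash
python3 -m pendant '[[[0.2,0,1.5,0,1],[0.2,0,3,0,1],[0.2,0,4,0,1],[0.2,0,4.7,0,1],[0.2,0,5.2,0,1],[0.2,0,5.2,0,1],[0.2,0,5.2,0,-1],[0.2,0,5.2,0,-1],[0.2,0,5.2,0,-1],[0.2,0,5.2,0,-1],[0.2,0,5.2,0,-1],[0.2,0,5.2,0,-1],[0.2,0,5.2,0,-1],[0.2,0,5.2,0,-1],[0.2,0,5.2,0,-1],[0.2,0,5.2,0,-1]]]' 50
```

```text
clock: 4.7
tcp_pos: [0.4876, -0.2876, 0.0471]
eef_rot: [0.003, 1.0, -0.001, 0.001]
ft_force: [0.3, -1.5, 5.2]
width: 0.0477
gripper_force: 54.0
```

```bash
python3 -m pendant '[[[0,0,-1,0,-1],[0,0,-2.5,0,-1],[0,0,-4,0,-1],[-0.5,1.1,-4,0,-1],[-1.2,2.6,-4,0,-1],[-1.8,4,-4,0,-1],[-2.4,5.4,-4,0,-1],[-3,6.6,-4,0,-1],[-3.05,6.8,-4,0,-1],[-3.05,6.8,-3,0,-1],[-3.05,6.8,-2,0,-1],[-3.05,6.8,-1,0,-1],[-3.05,6.8,-0.6,0,-1],[-3.05,6.8,-0.3,0,-1],[-3.05,6.8,-0.3,0,-1]]]'; python3 -c "
from h import *
shot('side','s1')
import cv2
cv2.imwrite('pics/s1c.png',cv2.resize(cv2.imread('pics/s1.png')[200:350,200:400],(800,600)))"
```

```text
clock: 6.58
tcp_pos: [0.5788, -0.0833, 0.0541]
eef_rot: [0.003, 1.0, 0.0, -0.0]
ft_force: [-1.0, -0.2, -5.4]
width: 0.0481
gripper_force: 53.9
```

View pics/s1c.png

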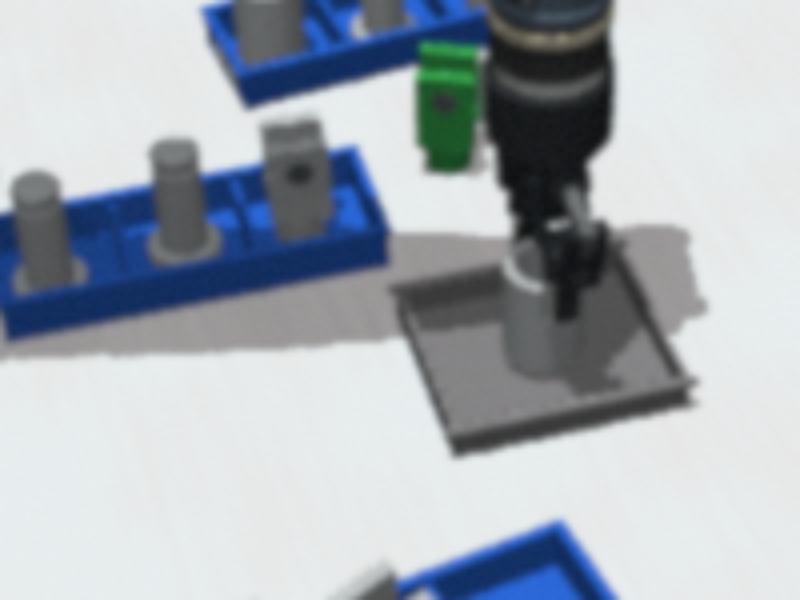

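The sleeve hangs upright well inside the tray (about (540,330) in the crop). I'm setting it down in small steps.

```bash
python3 -m pendant '[[[0,0,0.1,0,-1],[0,0,0.15,0,-1],[0,0,0.2,0,-1],[0,0,0.2,0,-1]]]'
```

```text
clock: 7.12
tcp_pos: [0.5789, -0.0831, 0.0482]
eef_rot: [0.003, 1.0, 0.0, -0.0]
ft_force: [-0.6, -0.1, -5.8]
width: 0.0477
gripper_force: 53.9
```

```bash
python3 -m pendant '[[[0,0,0.03,0,-1],[0,0,0.07,0,-1],[0,0,0.07,0,-1]]]'
```

```text
clock: 7.5
tcp_pos: [0.5792, -0.0832, 0.0471]
eef_rot: [0.003, 1.0, -0.0, 0.0]
ft_force: [-2.2, -0.0, -1.2]
width: 0.048
gripper_force: 54.5
```

```bash
python3 -m pendant '[[[0,0,0,0,-0.3],[0,0,0,0,0],[0,0,0,0,1],[0,0,0,0,1],[0,0,0,0,1],[0,0,-1.5,0,1],[0,0,-3.3,0,1],[0,0,-5,0,1],[1.2,1.8,-5,0,1],[2.4,3.6,-5,0,1],[3.5,5.4,-5,0,1],[3.5,5.4,-5,0,1],[3.5,5.4,-5,0,1]]]'; python3 -c "
from h import *
shot('wrist','w2')"
```

```text
clock: 9.12
tcp_pos: [0.4754, 0.0796, 0.1965]
eef_rot: [0.002, 1.0, -0.0, 0.001]
ft_force: [1.1, -0.2, 0.3]
width: 0.0852
gripper_force: 0.0
```

View pics/w2.png

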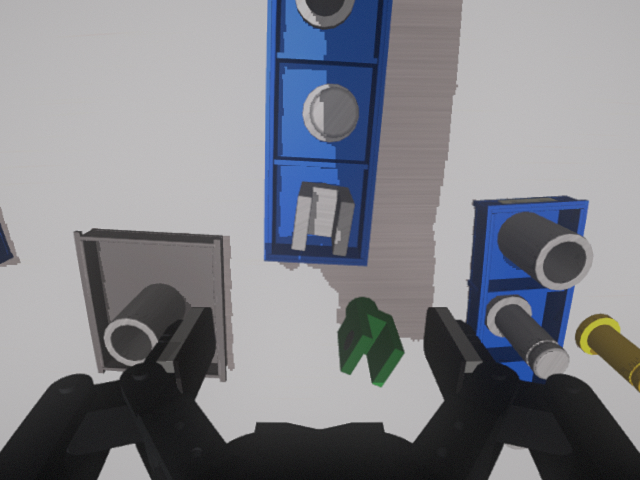

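The wrist view shows the fork tines' tops centred at (302,223) and (344,229), so the middle is about (323,226), with its slot turned about 8°. The sleeve stands in the tray and the green decoy is at (370,345).

```bash
python3 -c "
from h import *
f='w2';g=lambda u,v,z=.089:p2w(f,u,v,z)
print('fork',g(302,223),g(344,229),g(323,226))
for a,b in(((313,197),(305,249)),((298,197),(291,249)),((342,203),(334,256))):
  d=g(*b)-g(*a); print(np.hypot(*d[:2]),np.degrees(np.arctan2(d[1],d[0])))
print('green',g(365,350,.085),'pin',g(543,357,.092))
print('pinbin',[g(*a,.035) for a in((265,259),(367,264),(274,163),(371,167))])
print('slbin dividers',[g(*a,.035) for a in((484,293),(577,280),(473,205),(588,202))])
print('sleeve',g(129,340,.074))
"
```

```text
fork [0.4666 0.0682 0.089 ] [0.4711 0.0978 0.089 ] [0.4688 0.083  0.089 ]
0.03848649113650136 -9.119677461916456
0.03855411780860765 -8.802655815055271
0.03954339388570487 -7.556344056439473
green [0.5751 0.117  0.085 ] pin [0.5809 0.2638 0.092 ]
pinbin [array([0.5151, 0.0322, 0.035 ]), array([0.5203, 0.1225, 0.035 ]), array([0.4312, 0.0437, 0.035 ]), array([0.4348, 0.1228, 0.035 ])]
slbin dividers [array([0.5503, 0.2328, 0.035 ]), array([0.5386, 0.3221, 0.035 ]), array([0.4668, 0.2114, 0.035 ]), array([0.4637, 0.3158, 0.035 ])]
sleeve [ 0.574 -0.083  0.074]
```

```bash
python3 -m pendant '[[[0.2,0.1,1,1.05,1],[0.2,0.1,2,1.05,1],[0.2,0.1,3,1.05,1],[0.2,0.1,4,1.05,1],[0.2,0.1,4.6,1.05,1],[0.2,0.1,5,1.05,1],[0.2,0.1,5,1.05,1],[0.2,0.1,5,1.05,-1],[0.2,0.1,5,1.05,-1],[0.2,0.1,5,1.05,-1],[0.2,0.1,5,1.05,-1],[0.2,0.1,5,1.05,-1],[0.2,0.1,5,1.05,-1],[0.2,0.1,5,1.05,-1],[0.2,0.1,5,1.05,-1],[0.2,0.1,5,1.05,-1],[0.2,0.1,5,1.05,-1]]]' 50
```

```text
clock: 11.3
tcp_pos: [0.4698, 0.0824, 0.0474]
eef_rot: [0.076, 0.997, -0.0, 0.001]
ft_force: [-1.1, -1.2, 5.4]
width: 0.0394
gripper_force: 51.0
```

```bash
python3 -m pendant '[[[0,0,-1,0,-1],[0,0,-2.5,0,-1],[0,0,-4,0,-1],[-0.3,-1.4,-4,-0.3,-1],[-0.6,-2.9,-4,-0.6,-1],[-0.9,-4.4,-4,-0.9,-1],[-1.2,-5.9,-4,-1.2,-1],[-1.6,-7.4,-4,-1.5,-1],[-1.9,-8.9,-4,-1.8,-1],[-2.2,-10.4,-4,-2,-1],[-2.5,-11.5,-4,-2,-1],[-2.57,-12.05,-4,-2,-1],[-2.57,-12.05,-3,-2,-1],[-2.57,-12.05,-2,-2,-1],[-2.57,-12.05,-1.4,-2,-1],[-2.57,-12.05,-1.4,-2,-1]]]'; python3 -c "
from h import *
shot('side','s2')
cv2.imwrite('pics/s2c.png',cv2.resize(cv2.imread('pics/s2.png')[270:420,220:420],(800,600)))"
```

```text
clock: 13.3
tcp_pos: [0.4886, -0.2846, 0.0853]
eef_rot: [-0.064, 0.998, 0.002, -0.002]
ft_force: [-0.5, -0.1, -5.7]
width: 0.0394
gripper_force: 52.6
```

View pics/s2c.png

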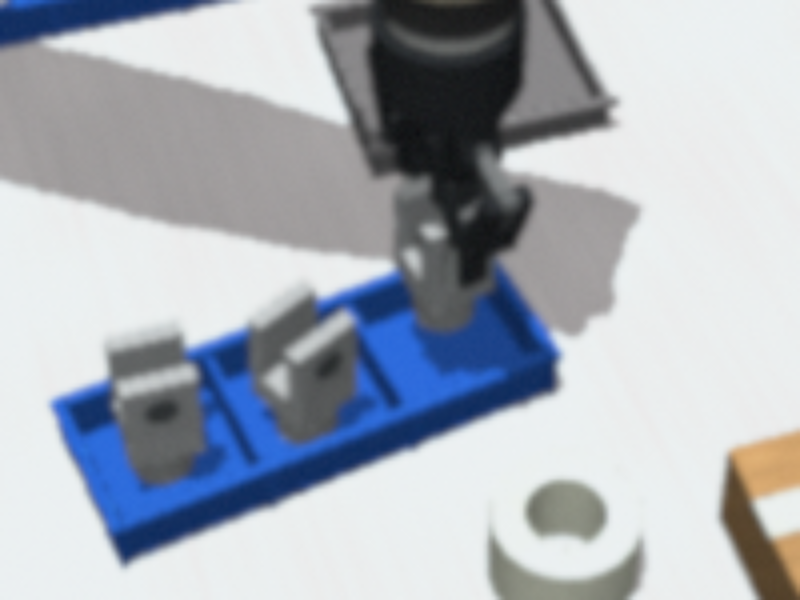

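The fork hangs upright over the empty pocket (about (440,260) in the crop). I'm lowering it.

```bash
python3 -m pendant '[[[-0.05,-0.05,0.5,0,-1],[-0.05,-0.05,0.9,0,-1],[-0.05,-0.05,1.1,0,-1],[-0.05,-0.05,1.2,0,-1],[-0.05,-0.05,1.25,0,-1],[-0.05,-0.05,1.28,0,-1],[-0.05,-0.05,1.28,0,-1]]]'
```

```text
clock: 14.22
tcp_pos: [0.4922, -0.288, 0.0501]
eef_rot: [-0.063, 0.998, -0.0, 0.0]
ft_force: [-0.5, 0.3, -5.3]
width: 0.0391
gripper_force: 52.7
```

```bash
python3 -m pendant '[[[0,0,0.04,0,-1],[0,0,0.08,0,-1],[0,0,0.11,0,-1],[0,0,0.11,0,-1]]]'
```

```text
clock: 14.72
tcp_pos: [0.4922, -0.2879, 0.0474]
eef_rot: [-0.064, 0.998, -0.0, 0.0]
ft_force: [-0.8, 1.2, -0.1]
width: 0.0396
gripper_force: 53.2
```

```bash
python3 -m pendant '[[[0,0,0,0,-0.4],[0,0,0,0,0],[0,0,0,0,1],[0,0,0,0,1],[0,0,0,0,1],[0,0,-1.5,0,1],[0,0,-3.3,0,1],[0,0,-5,0,1],[-0.6,1.9,-5,0.5,1],[-1.2,3.8,-5,0.5,1],[-1.8,5.7,-5,0.5,1],[-2.4,7.6,-5,0.5,1],[-3,9.5,-5,0.5,1],[-3.6,11.4,-5,0.5,1],[-4.2,13.3,-5,0.5,1],[-4.8,15.2,-5,0.5,1],[-5.4,17.1,-5,0.5,1],[-5.7,18.1,-5,0.5,1],[-5.7,18.1,-5,0.5,1],[-5.7,18.1,-5,0.5,1]]]'; python3 -c "
from h import *
shot('wrist','w3')"
```

```text
clock: 17.23
tcp_pos: [0.5928, 0.2718, 0.1963]
eef_rot: [-0.029, 1.0, -0.0, -0.0]
ft_force: [0.3, -0.7, -0.1]
width: 0.0852
gripper_force: 0.0
```

View pics/w3.png

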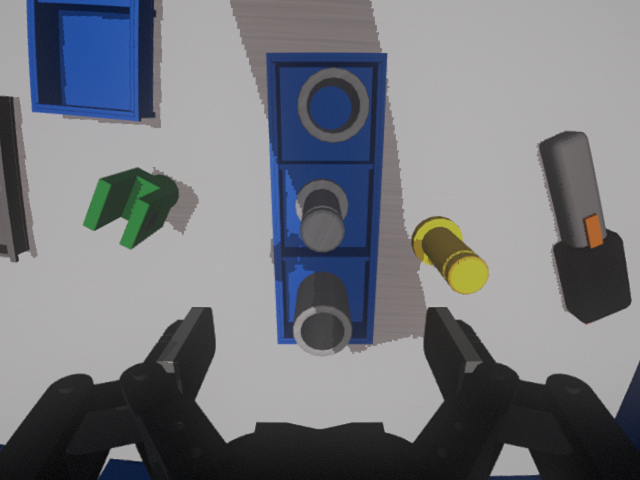

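The pin top is at (322,229) in the middle pocket. The yellow pin's head is at (437,240) and its top at (467,272). I'm checking clearance to the yellow one.

```bash
python3 -c "
from h import *
f='w3';g=lambda u,v,z:p2w(f,u,v,z)
print('pin',g(322,229,.092),g(300,229,.092),g(344,229,.092))
print('yellow',g(467,272,.088),g(437,240,.01))
print('bin dividers',[g(*a,.035) for a in((279,163),(375,163),(277,256),(371,256))])
print('pinbin corner',[g(*a,.035) for a in((32,106),(140,119))])
"
```

```text
pin [0.5872 0.2742 0.092 ] [0.5881 0.2588 0.092 ] [0.5864 0.2895 0.092 ]
yellow [0.6158 0.3844 0.088 ] [0.6169 0.3855 0.01  ]
bin dividers [array([0.5505, 0.2374, 0.035 ]), array([0.546 , 0.3154, 0.035 ]), array([0.6317, 0.2376, 0.035 ]), array([0.627 , 0.3202, 0.035 ])]
pinbin corner [array([0.5125, 0.0325, 0.035 ]), array([0.5207, 0.1247, 0.035 ])]
```

```bash
python3 -m pendant '[[[0.1,0.1,1,0,0.6],[0.1,0.1,2,0,0.6],[0.1,0.1,3,0,0.6],[0.1,0.1,4,0,0.6],[0.1,0.1,4.6,0,0.6],[0.1,0.1,5,0,0.6],[0.1,0.1,5,0,0.6],[0.1,0.1,5,0,-1],[0.1,0.1,5,0,-1],[0.1,0.1,5,0,-1],[0.1,0.1,5,0,-1],[0.1,0.1,5,0,-1],[0.1,0.1,5,0,-1],[0.1,0.1,5,0,-1],[0.1,0.1,5,0,-1],[0.1,0.1,5,0,-1],[0.1,0.1,5,0,-1]]]' 60
```

```text
clock: 19.4
tcp_pos: [0.5909, 0.2751, 0.0482]
eef_rot: [-0.028, 1.0, -0.0, 0.001]
ft_force: [-0.3, -2.5, 5.3]
width: 0.031
gripper_force: 59.0
```

```bash
python3 -m pendant '[[[0,0,-1,0,-1],[0,0,-2.5,0,-1],[0,0,-4,0,-1],[0.8,-1.2,-4,0.4,-1],[1.6,-2.4,-4,0.8,-1],[2.4,-3.6,-4,0.8,-1],[3.2,-4.8,-4,0.8,-1],[4,-6,-4,0.8,-1],[4.2,-6.3,-4,0.8,-1],[4.2,-6.3,-3,0.8,-1],[4.2,-6.3,-2,0.8,-1],[4.2,-6.3,-1.4,0.8,-1],[4.2,-6.3,-1.4,0.8,-1]]]'; python3 -c "
from h import *
shot('side','s3')
cv2.imwrite('pics/s3c.png',cv2.resize(cv2.imread('pics/s3.png')[170:320,170:370],(800,600)))"
```

```text
clock: 21.02
tcp_pos: [0.4726, 0.0798, 0.0858]
eef_rot: [0.027, 1.0, 0.0, -0.003]
ft_force: [-0.5, -0.0, -6.1]
width: 0.0303
gripper_force: 60.8
```

View pics/s3c.png

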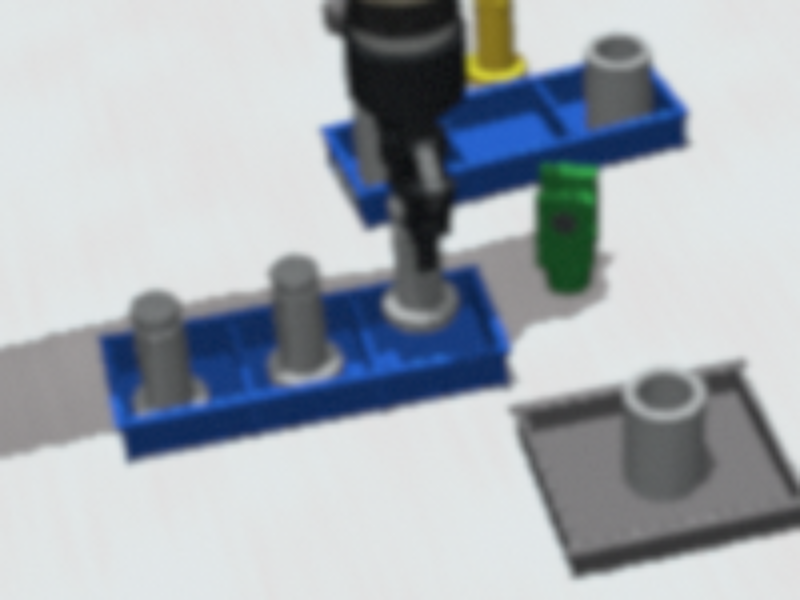

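The pin hangs upright above the far pocket (about (420,300) in the crop), beside the two fixed pins. I'm lowering it.

```bash
python3 -m pendant '[[[0,0,0.5,0,-1],[0,0,0.9,0,-1],[0,0,1.1,0,-1],[0,0,1.2,0,-1],[0,0,1.28,0,-1],[0,0,1.32,0,-1],[0,0,1.36,0,-1],[0,0,1.39,0,-1],[0,0,1.39,0,-1]]]'
```

```text
clock: 22.2
tcp_pos: [0.4752, 0.0793, 0.0482]
eef_rot: [0.027, 1.0, -0.0, 0.001]
ft_force: [-2.8, -1.9, 3.9]
width: 0.0305
gripper_force: 61.8
```

```bash
python3 -m pendant '[[[0,0,0,0,-0.5],[0,0,0,0,0],[0,0,0,0,0.6],[0,0,0,0,0.6],[0,0,0,0,0.6],[0,0,-1.5,0,0.6],[0,0,-3.3,0,1],[0,0,-5,0,1],[-1.2,-1.7,-5,0,1],[-2.4,-3.4,-5,0,1],[-3.6,-5,-5,0,1],[-3.7,-5.2,-5,0,1],[-3.7,-5.2,-4,0,1],[-3.7,-5.2,-3,0,1],[-3.7,-5.2,-2,0,1],[-3.7,-5.2,-1,0,1],[-3.7,-5.2,-0.4,0,1],[-3.7,-5.2,0,0,1],[-3.7,-5.2,0,0,1]]]' 50
python3 -m pendant '[[[0,0,0,0,-1],[0,0,0,0,-1],[0,0,0,0,-1],[0,0,0,0,-1],[0,0,0,0,-1],[0,0,0,0,-1],[0,0,0,0,-1],[0,0,0,0,-1],[0,0,0,0,-1]]]'
```

```text
clock: 24.58
tcp_pos: [0.5766, -0.0821, 0.0463]
eef_rot: [0.027, 1.0, 0.0, -0.001]
ft_force: [0.2, 0.9, 0.7]
width: 0.0857
gripper_force: 0.0
clock: 25.7
tcp_pos: [0.5783, -0.0831, 0.0485]
eef_rot: [0.027, 1.0, -0.001, 0.002]
ft_force: [-0.5, -0.8, 5.1]
width: 0.0482
gripper_force: 53.0
```

```bash
python3 -m pendant '[[[0,0,-1,0,-1],[0,0,-2.5,0,-1],[0,0,-4,0,-1],[0.1,1.5,-4,-0.2,-1],[0.1,3,-4,-0.4,-1],[0.1,4.5,-4,-0.6,-1],[0.1,6,-4,-0.8,-1],[0.2,7.5,-4,-0.8,-1],[0.2,9,-4,-0.8,-1],[0.2,10.5,-4,-0.8,-1],[0.2,11.5,-4,-0.8,-1],[0.2,12,-4,-0.8,-1],[0.2,12,-3,-0.8,-1],[0.2,12,-2,-0.8,-1],[0.2,12,-1.4,-0.8,-1],[0.2,12,-1.4,-0.8,-1]]]'; python3 -c "
from h import *
shot('side','s4')
cv2.imwrite('pics/s4c.png',cv2.resize(cv2.imread('pics/s4.png')[130:280,200:400],(800,600)))"
```

```text
clock: 27.7
tcp_pos: [0.5887, 0.276, 0.0856]
eef_rot: [-0.028, 1.0, -0.001, -0.003]
ft_force: [-0.5, -0.2, -6.0]
width: 0.0476
gripper_force: 53.9
```

View pics/s4c.png

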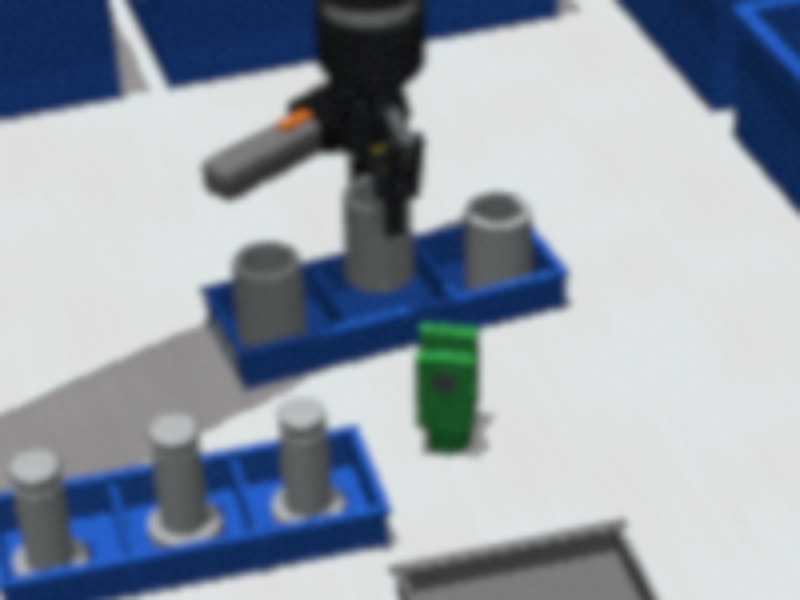

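The pin stands upright in its pocket at (303,460), and the sleeve hangs over the middle pocket at (380,245). I'm lowering the sleeve.

```bash
python3 -m pendant '[[[0,0,0.5,0,-1],[0,0,0.9,0,-1],[0,0,1.1,0,-1],[0,0,1.2,0,-1],[0,0,1.28,0,-1],[0,0,1.32,0,-1],[0,0,1.36,0,-1],[0,0,1.39,0,-1],[0,0,1.39,0,-1]]]'
```

```text
clock: 28.88
tcp_pos: [0.5911, 0.2775, 0.0487]
eef_rot: [-0.029, 1.0, 0.0, 0.001]
ft_force: [-2.0, -1.1, 1.9]
width: 0.0479
gripper_force: 54.6
```

Contact: the weight is off the gripper. I'm releasing, lifting and backing away for a final look.

```bash
python3 -m pendant '[[[0,0,0,0,-0.3],[0,0,0,0,0],[0,0,0,0,1],[0,0,0,0,1],[0,0,0,0,1],[0,0,-1.5,0,1],[0,0,-3.3,0,1],[0,0,-5,0,1],[0,0,-6,0,1],[2,-1.5,-6,0,1],[4,-3,-6,0,1],[6,-4,-6,0,1],[6,-4,-6,0,1],[6,-4,-6,0,1]]]'; python3 -c "
from h import *
shot('scene','f1');shot('side','f2')
a=cv2.imread('pics/f1.png')[130:330,140:520];b=cv2.imread('pics/f2.png')[150:420,180:400]
cv2.imwrite('pics/f.png',np.hstack([cv2.resize(a,(480,253)),np.zeros((253,2,3),np.uint8)])) if 0 else cv2.imwrite('pics/f.png',cv2.resize(b,(489,600)))
cv2.imwrite('pics/g.png',cv2.resize(a,(800,421)))"
```

```text
clock: 30.62
tcp_pos: [0.4169, 0.1466, 0.2276]
eef_rot: [-0.028, 1.0, 0.0, 0.001]
ft_force: [0.9, -0.6, -0.5]
width: 0.0858
gripper_force: 0.0
```

View pics/f.png

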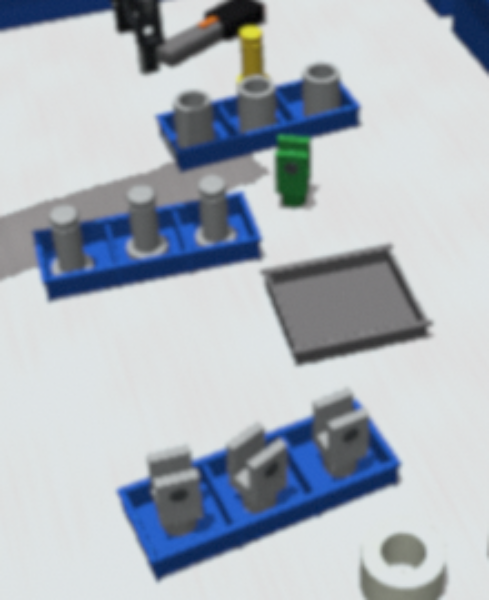

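View pics/g.png

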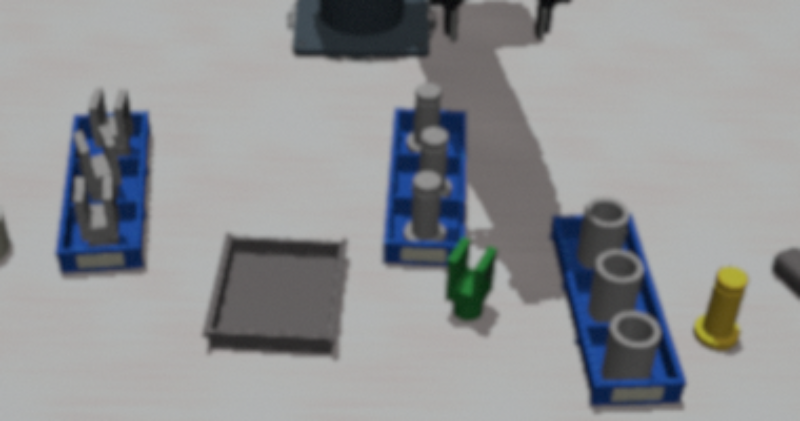

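Both views show three sleeves, three pins and three clevises upright in their own bins. The tray is empty and the bystanders are unmoved.

```bash
python3 -c "from workcell import close_job; print(close_job())"
```

```text
the job is handed in; nothing more can be done
None
```

The pin, sleeve and clevis now stand upright in the pockets beside their own kind, the tray is empty, the scanner, label roll and carton were left alone, and the job was handed in at about 31 s on the robot clock.

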